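Rotate carton stock in a sloped roller lane

ROBOT

A 6-joint arm with a two-finger parallel gripper is mounted at the origin on a cart in front of the work surface, level with it; the furniture and walls round the work are solid. World frame = base frame: x ahead of the robot, y to its left, z up, the work surface at z = 0. Lengths are in mm, angles in rad, forces in N, time in s.
With the tool pointing down it reaches from about 350 to 875 mm from the base axis. Payload 4.2 kg.
Tool frame: the origin (TCP) lies midway between the tips of the shut fingers; the grasp point (between the pads) lies 19 mm behind it; z points along the fingers, y is the line along which they close (so a half turn about z gives the same grasp; the last joint's range is limited). The gripper opens to 85 mm and grips with 20 to 120 N. Pads are 22 mm wide; open, the fingers measure 114 mm over their backs; the gripper's body (76 mm by 85 mm) begins 54 mm behind the grasp point. The pads swing forward as they close: fully open they stand 13 mm farther back than shut.
Start: joints at [-0.859, 0.385, 0.008, 0, -1.194, -0.259], TCP at [273.44, -561.987, 199.312] pointing down, gripper open.
Joint ranges: [-3.14, 3.14], [-1.21, 2.06], [-1.07, 1.41], [-3.16, 2.05], [-2.99, -0.16], [-3.1, 3.1]. Speed limits (rad/s): [2.79, 2.79, 3.14, 3.14, 3.14, 3.14].

INTERFACE

Orientations are given as a unit quaternion [x, y, z, w].
In Python, from bench import sensors, get_image, camera_params, job_done gives the robot as it stands.
- The arm moves only by the tool servo_tool, never from a script. Its argument "motion" is a list of rows, each an object with "travel": the shift along the tool's x, y, z as a fraction of full scale, a list of three; "rot": the turn, a rotation vector about the tool's x, y, z as a fraction of full scale, a list of three; "hand": the opening, from 0 (shut) to 1 (fully open). In form: [{"travel": [x, y, z], "rot": [wx, wy, wz], "hand": hand}, ...]. A call has 1 to 10 rows; each row shifts and turns the commanded pose from where the row before left it, along the tool's axes as they then stand; what a row does not reach is not made up. Full scale, the value 1, is 25 cm for a shift and 360 degrees for a turn. A row lasts 1/12 s, in which the tool goes at most 41.7 mm and 7.16 degrees, less where a joint would pass 70% of its speed; a pose out of reach is approached as far as the arm can. A call with a number of a shift or a turn outside -1 to 1 is refused whole. A call with a gripper value outside its range is refused whole. The fingers move at their own pace and stop on an object; the grip force is fixed at half the most. Time passes only in rows, so rows that do not move let the fingers close. It gives the time, the measured TCP pose, the force, the opening and the grip force at its end, in the units of the state.
- sensors.read_state(): the state, without advancing time (a new reading comes with each control period).
- get_image(name): name is "side" or "top"; returns (picture, depth): 480x640x3 uint8, red, green, blue; 480x640 float32, mm along the optical axis (not along the pixel's ray), 0 where there is no reading.
- camera_params(name): a dict with "camera_matrix" (3x3 intrinsics, pixels), "dist" ([k1, k2, p1, p2, k3] as OpenCV has them; the pictures are not rectified), "R" (3x3) and "t" (3): a world point X has camera coordinates R X + t. Camera axes: x right, y down, z forward; pixel columns grow to the right and rows downward; lengths in mm; the calibration is good to about 2 mm. A picture is of the moment at which its call begins. camera_params takes no time and is no camera call.
- job_done(): hands the job in; it is judged then, once.
The state is a dict: "clock": time; "joints": joint angles; "joint_vel": joint speeds; "joint_efforts": joint torques, N m; "position": TCP position; "ee_rot": TCP orientation; "contact_force": force on the tool from outside, world axes, zero at the start; "wrist_torque": the same for the moment, N m; "gripper_width": finger opening in mm; "grasp_force": force on a finger pad.
Only numpy, scipy, OpenCV 4.12 (cv2) and the standard library are available. Lean on these libraries where they do the work, as an engineer would, in place of code of your own. Each camera call takes 0.05 s, during which the arm holds its last target. There are 200 camera calls.

TASK

Take the oldest carton, the one at the front (low end) of the sloped roller lane, and set it down gently, flat on its base, in the white tray, so that the carton behind it rolls forward to the front stop by itself. Then gently load the new carton standing on the worktop into the lane behind it, lying on the rollers between the rails and up against the carton in front. Leave the things round about where they are.

Things in the scene. Friction and masses are not known exactly. Their poses are not given: they have to be found in the camera images.
- rack: Small gravity flow rack, fixed: one lane of 13 free-turning grey rollers between blue side rails, 300 mm long, 102 mm wide. Origin: on the worktop under mid-lane. x (level) points from the low front end to the high rear end, y left across the lane, z up. The lane rises towards +x at 9 degrees; the plane of the roller tops passes 85 mm above the origin. A carton rolls down it by itself when let go.
- lane_front (a point): Low front end of the lane: the point midway between the rails, at roller-top height, on the inner face of the blue front stop, which stands 30 mm above the roller tops. Same axes as the rack. A carton resting against the stop has its centre 84 mm in front of the rack's origin (rack x -84 mm) and 100 mm above it.
- lane_rear (a point): High rear end of the lane, open: the point midway between the rails, at roller-top height, 290 mm up the slope from the stop. Same axes as the rack. The lane is 66 mm wide inside; the rails, 4 mm thick, stand 10 mm above the roller tops all along. The lane holds two cartons; one resting behind another at the stop has its centre at rack x +42 mm, z 120 mm.
- old_box_c (a point): Centre of the oldest carton: a closed white box with green print, 59 x 128 x 56 mm (its own x, y, z), about 0.3 kg, the same as the other two. At the start it lies in the lane against the front stop, its 128 mm length (own y) along the lane, tilted with the lane. Can be gripped across its 59 mm width.
- next_box_c (a point): Centre of the second carton, like the oldest; at the start it lies in the lane right behind the oldest and leans on it. It must stay in the lane.
- new_box_c (a point): Centre of the new carton, like the others; at the start it stands flat on the worktop or on the thin mouse mat (2.6 mm), its 128 mm length (own y) roughly fore and aft, its 59 mm width roughly sideways. Beyond it, from x = 0.62 m on and y = 0.23 to 0.43 m, stands a black computer case, its top 0.37 m above the worktop: carry things round its front.
- tray: White shallow open tray, fixed, 200 x 120 x 21 mm outside (its x, y, z), on 3 mm feet, walls 4 mm thick, the inner floor 7 mm above the origin, with a 7 mm round bar along each short end; inside 192 x 112 mm. Origin: under its centre, level with the worktop, z up.
- bottle: Glass reagent bottle with a glass stopper and some pink liquid, diameter 61 mm, 123 mm high; a bystander. Origin: centre of its underside.
- the_stapler: Blue stapler, 125 x 34 x 36 mm; a bystander. Origin: centre of its underside.
- the_marker: Black and white marker pen, 118 mm long, 18 mm thick; a bystander. Origin: centre of its underside.
- tape: Roll of beige adhesive tape lying flat, diameter 95 mm, 24 mm high; a bystander. Origin: centre of its underside.

How it is judged:
By the outcome, as a careful person would: the job done as asked, in the order asked, and still so for the second after the job is handed in, with the robot touching nothing.
It also fails if it takes over 56 s, if anything falls off the work surface, if the arm or the gripper's body presses on something with over 40 N, if the wrist force passes 120 N, or if a joint passes its speed limit or range.

## Working session

There is one attempt and no reset: what is moved stays moved. The work goes in short steps, Python scripts to look and compute and a tool call to move; the robot and the scene stay as the last step left them, time stands still between calls to the robot, and variables do not carry over. Pictures are saved under pics/ and viewed, at most 10 in all, crops included, and the job is handed in when it is done.

Besides the shell and the picture viewer there is one more tool, called after "Call:" as name([rows], argument=value, ...), one row to a line, values as JSON. servo_tool: Moves the arm, as the interface text tells. Its arguments: {"type":"object","properties":{"motion":{"type":"array"}},"required":["motion"]}

```bash
ls; mkdir -p pics; cat > h.py <<'E'
import numpy as np, cv2
from bench import sensors, get_image, camera_params, job_done
def cloud(name):
    im,d=get_image(name); p=camera_params(name)
    K=np.array(p["camera_matrix"]);D=np.array(p["dist"]);R=np.array(p["R"]);t=np.array(p["t"])
    v,u=np.mgrid[0:480,0:640]
    uv=cv2.undistortPoints(np.stack([u.ravel(),v.ravel()],1).astype(np.float64)[:,None],K,D)[:,0]
    c=np.c_[uv,np.ones(len(uv))]*d.reshape(-1,1)
    X=((c-t)@R).reshape(480,640,3); X[d<=0]=np.nan
    return im,X
E
python3 - <<'E'
from h import *
for n in("top","side"):
    im,X=cloud(n); cv2.imwrite(f"pics/{n}0.png",im[:,:,::-1]); np.savez(f"{n}0.npz",im=im,X=X)
    p=camera_params(n); print(n,-np.array(p["R"]).T@p["t"])
print(sensors.read_state())
E
```

```text
pics
top [ 438.34547312  146.09626767 1152.57210943]
side [ 371.62690383 1230.57276636  819.74125022]
{'clock': 0.1, 'joints': array([-8.59376096e-01,  3.85469131e-01,  6.77980804e-03, -4.25488233e-04,
       -1.19396600e+00, -2.58600457e-01]), 'joint_vel': array([ 0.00094701, -0.0015526 ,  0.00220594,  0.002081  , -0.00113447,
       -0.00032003]), 'joint_efforts': array([-2.03268792e-03, -3.93318164e+01,  1.88927293e+01,  4.19802323e+00,
       -2.60457578e-03,  2.21291785e-06]), 'position': array([ 273.20708103, -561.49569879,  198.34555563]), 'ee_rot': array([-2.24403922e-01,  9.74495755e-01,  9.14492542e-04, -2.58410694e-04]), 'contact_force': array([0.12554777, 0.22334022, 0.82100518]), 'wrist_torque': array([ 0.06029568, -0.0082981 ,  0.02373466]), 'grasp_force': 0.0, 'gripper_width': 85.35752215332691}
```

View pics/top0.png

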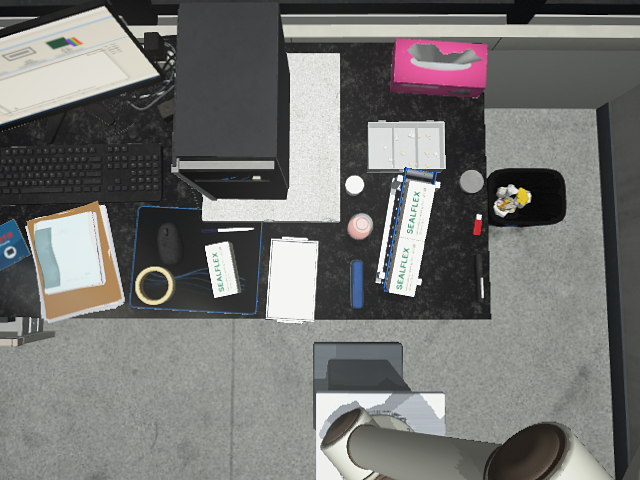

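View pics/side0.png

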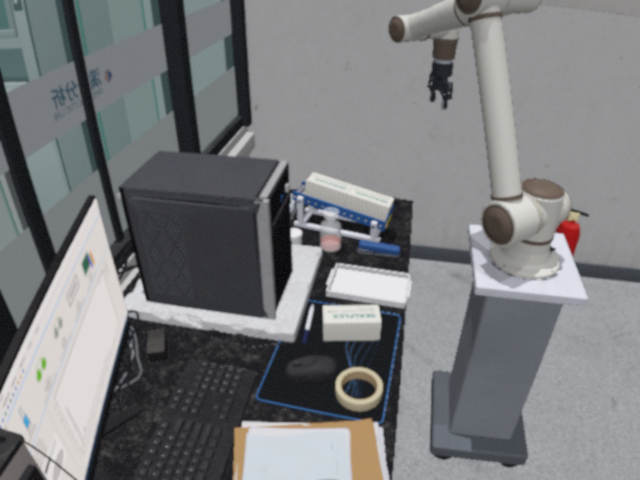

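The top view shows the rack with its two cartons at about (410,235), low end down at v≈298. The new carton is at (222,270) on the mat, and the tray at (292,280). The side view confirms the lane falls towards the robot.

```bash
python3 - <<'E'
from h import *
f=np.load("top0.npz");X=f["X"];im=f["im"].astype(int)
def reg(u0,u1,v0,v1,m):
    M=np.zeros((480,640),bool);M[v0:v1,u0:u1]=1
    return M&m
z=X[:,:,2]
white=(im.min(2)>120)
def rect(name,M):
    M=cv2.morphologyEx(M.astype(np.uint8),cv2.MORPH_OPEN,np.ones((3,3)))
    n,l,s,_=cv2.connectedComponentsWithStats(M); k=1+np.argmax(s[1:,4]); P=X[l==k]
    r=cv2.minAreaRect(P[:,:2].astype(np.float32)); print(name,len(P),r,"z",np.percentile(P[:,2],[2,50,98]).round(1)); return P
P=rect("lane",reg(370,445,160,305,(z>100)))
P=P[np.abs(P[:,2]-np.median(P[:,2]))<40]
P=rect("lanewhite",reg(370,445,160,305,(z>100)&(im.min(2)>100)))
A=np.c_[P[:,:2],np.ones(len(P))]; c=P[:,2]
for i in range(4):
    k=np.linalg.lstsq(A,c,rcond=None)[0]; g=np.abs(A@k-c)<3; A,c=A[g],c[g]
print("plane",k,len(c),"slope deg",np.degrees(np.arctan(np.hypot(*k[:2]))),"dir",np.degrees(np.arctan2(k[1],k[0])))
T=A[:,:2];print("toprect",cv2.minAreaRect(T.astype(np.float32)))
rect("new",reg(195,245,230,310,(z>45)&(z<75)))
rect("tray",reg(258,325,228,330,(z>14)&(z<40)))
rect("tray floor",reg(258,325,228,330,(z>2)&(z<14)&white))
rect("bottle",reg(340,380,205,245,(z>50)))
rect("rails",reg(365,445,160,305,(z>60)))
Q=reg(250,500,160,310,np.isfinite(z)); 
print("table",np.nanmedian(z[290:310,440:460]),"mat",np.nanmedian(z[290:305,240:250]))
for nm,(u,v) in dict(stapler=(357,283),marker=(232,230),tape=(137,287),cup=(354,185)).items(): print(nm,X[v,u].round(0))
E
```

```text
lane 3573 ((541.4957275390625, -60.04175567626953), (98.64251708984375, 295.6168518066406), 81.1028060913086) z [102.  134.2 157. ]
lanewhite 3029 ((531.982177734375, -57.20225524902344), (76.33997344970703, 277.44097900390625), 75.697265625) z [115.2 136.9 157.2]
plane [1.51648145e-01 9.35113252e-04 5.79430770e+01] 2169 slope deg 8.623258448612578 dir 0.35330048893468013
toprect ((521.1498413085938, -55.36653137207031), (59.628684997558594, 252.66429138183594), 79.99860382080078)
new 1315 ((453.57452392578125, 390.0863037109375), (127.7633056640625, 59.928016662597656), 12.136911392211914) z [52.7 58.4 62.8]
tray 123 ((327.7380065917969, 226.8028106689453), (64.67328643798828, 10.863014221191406), 86.7237777709961) z [15.5 19.8 24.5]
tray floor 3347 ((428.8585510253906, 221.14620971679688), (112.265380859375, 192.95449829101562), 86.7702865600586) z [ 2.7  6.6 11. ]
bottle 524 ((556.2188720703125, 56.833740234375), (59.4088134765625, 52.61967086791992), 45.0251350402832) z [ 62.9 119.9 125.3]
rails 4326 ((542.8496704101562, -58.69501495361328), (107.63554382324219, 296.95721435546875), 79.80224609375) z [ 68.7 129.2 156.7]
table -0.5643165729289386 mat 2.4836269633623944
stapler [421.  60.  36.]
marker [553. 374.  12.]
tape [nan nan nan]
cup [662.  67.  45.]
```

Every measurement matches the sizes given: the cartons' top face is 59.6 x 252.7 mm (252.8 expected), the tray floor is 193 x 112 mm, and the new carton is 128 x 60 mm with its top at 58.4 mm. Next I plan the approach.

```bash
cat > plan.py <<'E'
import sys
from h import *
from scipy.spatial.transform import Rotation as Ro
def frame(yaw,tilt):   # tool: y across, z = -normal ; lane frame yaw deg, rising along x by tilt deg
    L=Ro.from_euler("ZY",[yaw,-tilt],degrees=True).as_matrix()
    n=L[:,2]; y=L[:,1]; z=-n
    return np.c_[np.cross(y,z),y,z],n
def plan(p,R):
    s=sensors.read_state(); R0=Ro.from_quat(s["ee_rot"]).as_matrix()
    r=Ro.from_matrix(R0.T@R).as_rotvec()
    dp=np.array(p)-s["position"]
    print("t",s["clock"].__round__(2),"pos",s["position"].round(1),"F",s["contact_force"].round(1),"w",round(s["gripper_width"],1),"g",round(s["grasp_force"],1))
    print("j",s["joints"].round(2))
    print("rot total (frac)",(r/2/np.pi).round(4),"deg",np.degrees(r).round(1))
    print("then travel total (frac)",(R.T@dp/250).round(4),"| travel in present axes",(R0.T@dp/250).round(4))
LY=-10; O=np.array([546.1,-59.8,0])
ex=np.array([np.cos(np.radians(LY)),np.sin(np.radians(LY)),0])
RL,n=frame(LY,9)
old=O+ex*-84+[0,0,100]; nxt=O+ex*42+[0,0,120]
tray=np.array([428.9,221.1,35.]); RT,_=frame(-3.2,0)
new=np.array([453.6,390.1,30.5]); RN,_=frame(12.1,0)
E
python3 - <<'E'
from plan import *
print(old,nxt,n); plan(old+90*n,RL)
E
```

```text
[463.37614875 -45.21355308 100.        ] [587.46192563 -67.09322346 120.        ] [-0.15405787  0.02716456  0.98768834]
t 0.1 pos [ 273.2 -561.5  198.3] F [0.1 0.2 0.8] w 85.4 g 0.0
j [-0.86  0.39  0.01 -0.   -1.19 -0.26]
rot total (frac) [ 0.0081 -0.0243  0.0996] deg [ 2.9 -8.7 35.9]
then travel total (frac) [-0.3242  2.1658  0.0896] | travel in present axes [-1.5417  1.5574  0.0406]
```

Call:
servo_tool([
  {"travel": [0,0,0],"rot": [0.00135,-0.00405,0.0166],"hand": 1},
  {"travel": [0,0,0],"rot": [0.00135,-0.00405,0.0166],"hand": 1},
  {"travel": [0,0,0],"rot": [0.00135,-0.00405,0.0166],"hand": 1},
  {"travel": [0,0,0],"rot": [0.00135,-0.00405,0.0166],"hand": 1},
  {"travel": [0,0,0],"rot": [0.00135,-0.00405,0.0166],"hand": 1},
  {"travel": [0,0,0],"rot": [0.00135,-0.00405,0.0166],"hand": 1},
  {"travel": [-0.02,0.135,0],"rot": [0,0,0],"hand": 1},
  {"travel": [-0.02,0.135,0],"rot": [0,0,0],"hand": 1},
  {"travel": [-0.02,0.135,0],"rot": [0,0,0],"hand": 1},
  {"travel": [-0.02,0.135,0],"rot": [0,0,0],"hand": 1},
])

```text
clock: 0.93
position: [316.0, -431.0, 201.6]
ee_rot: [0.087, 0.993, -0.007, 0.078]
contact_force: [1.0, -0.3, -0.0]
gripper_width: 85.3
grasp_force: 0.0
```

Call:
servo_tool([
  {"travel": [-0.02,0.135,0],"rot": [0,0,0],"hand": 1},
  {"travel": [-0.02,0.135,0],"rot": [0,0,0],"hand": 1},
  {"travel": [-0.02,0.135,0],"rot": [0,0,0],"hand": 1},
  {"travel": [-0.02,0.135,0],"rot": [0,0,0],"hand": 1},
  {"travel": [-0.02,0.135,0],"rot": [0,0,0],"hand": 1},
  {"travel": [-0.02,0.135,0],"rot": [0,0,0],"hand": 1},
  {"travel": [-0.02,0.135,0],"rot": [0,0,0],"hand": 1},
  {"travel": [-0.02,0.135,0],"rot": [0,0,0],"hand": 1},
  {"travel": [-0.02,0.135,0],"rot": [0,0,0],"hand": 1},
  {"travel": [-0.02,0.135,0],"rot": [0,0,0],"hand": 1},
])

```text
clock: 1.77
position: [423.3, -107.0, 209.7]
ee_rot: [0.087, 0.993, -0.007, 0.079]
contact_force: [0.1, -0.8, -0.6]
gripper_width: 85.5
grasp_force: 0.0
```

Call:
servo_tool([
  {"travel": [-0.02,0.135,0.04],"rot": [0,0,0],"hand": 1},
  {"travel": [-0.02,0.135,0.04],"rot": [0,0,0],"hand": 1},
  {"travel": [0,0,0],"rot": [0,0,0],"hand": 1},
  {"travel": [0,0,0],"rot": [0,0,0],"hand": 1},
])

```text
clock: 2.1
position: [447.7, -43.1, 190.6]
ee_rot: [0.085, 0.993, -0.008, 0.078]
contact_force: [-0.2, -0.3, -0.4]
gripper_width: 85.4
grasp_force: 0.0
```

```bash
python3 - <<'E'
from plan import *
plan(old-11*n,RL)
im,_=cloud("top"); a,_=cloud("side")
cv2.imwrite("pics/m1.png",np.hstack([cv2.resize(im[150:320,330:470],(420,510)),cv2.resize(a[100:270,240:440],(380,510))])[:,:,::-1])
E
```

```text
t 2.1 pos [447.7 -43.1 190.6] F [-0.2 -0.3 -0.4] w 85.4 g 0.0
j [ 0.33 -0.   -0.56  0.1  -0.88 -2.13]
rot total (frac) [-0.0003 -0.0001  0.0006] deg [-0.1 -0.1  0.2]
then travel total (frac) [-0.0056  0.0026  0.4118] | travel in present axes [-0.006   0.0032  0.4118]
```

View pics/m1.png

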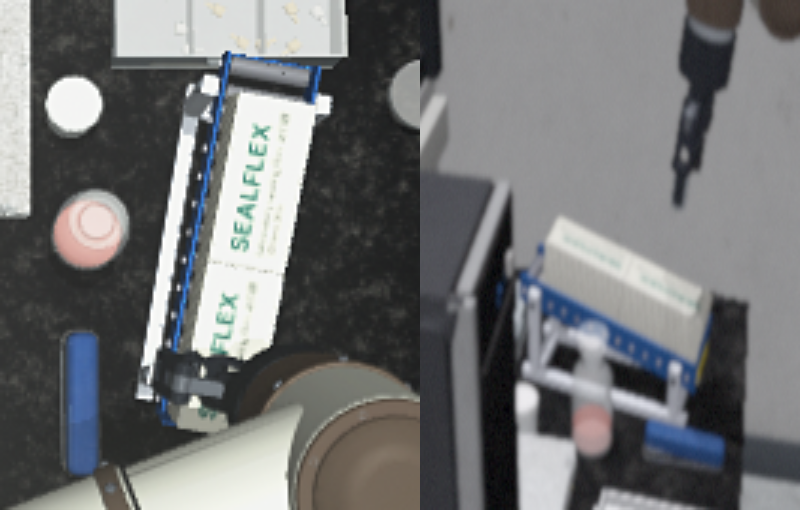

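The picture shows the open gripper square over the front carton, seen at about (215,380) in the crop. Going down and closing.

Call:
servo_tool([
  {"travel": [-0.003,0.0015,0.06],"rot": [0,0,0],"hand": 1},
  {"travel": [-0.003,0.0015,0.06],"rot": [0,0,0.0006],"hand": 1},
  {"travel": [0,0,0.06],"rot": [0,0,0],"hand": 1},
  {"travel": [0,0,0.06],"rot": [0,0,0],"hand": 1},
  {"travel": [0,0,0.06],"rot": [0,0,0],"hand": 1},
  {"travel": [0,0,0.05],"rot": [0,0,0],"hand": 1},
  {"travel": [0,0,0.04],"rot": [0,0,0],"hand": 1},
  {"travel": [0,0,0.02],"rot": [0,0,0],"hand": 1},
  {"travel": [0,0,0],"rot": [0,0,0],"hand": 1},
  {"travel": [0,0,0],"rot": [0,0,0],"hand": 1},
])

```text
clock: 3.03
position: [465.6, -47.7, 90.9]
ee_rot: [0.089, 0.993, -0.007, 0.079]
contact_force: [-0.1, 0.2, 0.3]
gripper_width: 85.1
grasp_force: 0.0
```

Call:
servo_tool([
  {"travel": [0,0,0],"rot": [0,0,0],"hand": 0.75},
  {"travel": [0,0,0],"rot": [0,0,0],"hand": 0.7},
  {"travel": [0,0,0],"rot": [0,0,0],"hand": 0.6},
  {"travel": [0,0,0],"rot": [0,0,0],"hand": 0.5},
  {"travel": [0,0,0],"rot": [0,0,0],"hand": 0.4},
  {"travel": [0,0,0],"rot": [0,0,0],"hand": 0.4},
  {"travel": [0,0,0],"rot": [0,0,0],"hand": 0.4},
  {"travel": [0,0,0],"rot": [0,0,0],"hand": 0.4},
])

```text
clock: 3.7
position: [466.0, -51.4, 96.4]
ee_rot: [0.088, 0.993, -0.011, 0.08]
contact_force: [-11.0, -22.2, 37.0]
gripper_width: 34.5
grasp_force: 25.9
```

```bash
python3 - <<'E'
from plan import *
plan(old-11*n,RL)
E
```

```text
t 3.7 pos [466.  -51.4  96.4] F [-11.  -22.2  37. ] w 34.5 g 25.9
j [ 0.3   0.15 -0.68  0.14 -0.6  -2.15]
rot total (frac) [-0.0014  0.0007 -0.0001] deg [-0.5  0.2 -0. ]
then travel total (frac) [0.0121 0.0224 0.0274] | travel in present axes [0.0123 0.0226 0.0272]
```

The opening reads 34.5 mm, so the carton is not between the pads. I'll look before moving.

```bash
python3 - <<'E'
from plan import *
im,X=cloud("top"); a,Y=cloud("side")
np.savez("m2.npz",im=im,X=X,a=a,Y=Y)
cv2.imwrite("pics/m2.png",np.hstack([cv2.resize(im[150:320,330:470],(420,510)),cv2.resize(a[100:270,240:440],(380,510))])[:,:,::-1])
E
```

```text
(no output)
```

View pics/m2.png

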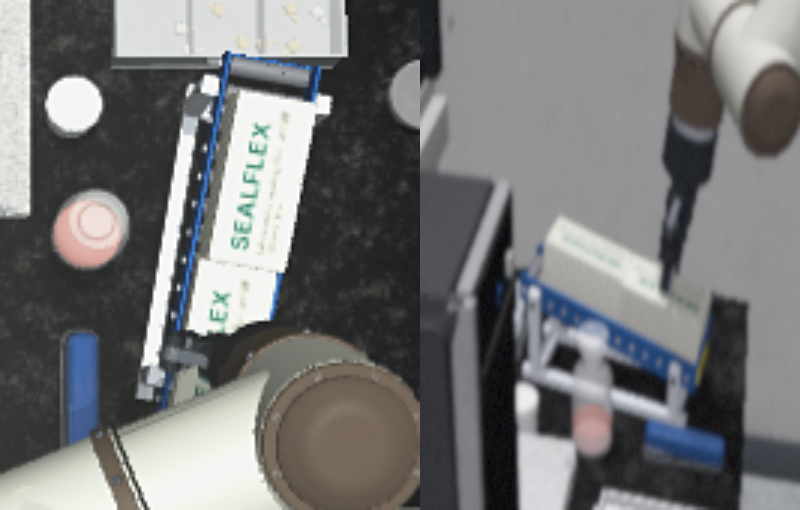

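```bash
python3 - <<'E'
from plan import *
f=np.load("m2.npz");X=f["X"];Y=f["Y"];im=f["im"];a=f["a"]
L=Ro.from_euler("ZY",[LY,-9],degrees=True).as_matrix()
S=O+np.array([0,0,85.])
def lane(P): return ((P-S)@L)   # along, across, height above rollers
for nm,C in(("top",X),("side",Y)):
    Q=lane(C.reshape(-1,3)); uu=np.tile(np.arange(640),480)
    A=np.load(nm+"0.npz")["X"]; Q0=lane(A.reshape(-1,3))
    for lab,q in(("before",Q0),("now",Q)):
        print(nm,lab,"max/median height, bins along x across")
        for x in range(-150,140,20):
            r=[]
            for y in range(-50,61,10):
                g=(abs(q[:,0]-x)<10)&(abs(q[:,1]-y)<5)&(q[:,2]>-20)&(q[:,2]<110)
                r.append("%4.0f"%np.median(q[g,2]) if g.sum()>2 else "   .")
            print("%5d"%x," ".join(r))
E
python3 - <<'E'
import cv2,numpy as np
f=np.load("m2.npz")
cv2.imwrite("pics/m3.png",np.hstack([cv2.resize(f["im"][225:305,365:445],(400,400),interpolation=cv2.INTER_CUBIC),cv2.resize(f["a"][150:230,330:410],(400,400),interpolation=cv2.INTER_CUBIC)])[:,:,::-1])
E
```

```text
top before max/median height, bins along x across
 -150    .    .   42   55   56   56   55   55   26    5    .    .
 -130    0    3   55   55   57   55   56   57   34    2   -4    .
 -110    2    3   56   56   56   55   56   56   35    2   -0    .
  -90    .    .   55   56   56   55   56   56   33   -0    .    .
  -70    .    .   55   56   56   55   56   56   31   -1    .    .
  -50    .    .   55   55   56   56   55   56   32   -1    .    .
  -30    .    .   56   55   56   56   56   55   37    4    .    .
  -10    .    .   54   56   55   55   56   56   30   -1    .    .
   10    .    .   56   55   56   56   56   56   33    2    .    .
   30    .    .   56   55   56   56   56   56   38    3    .    .
   50    .    .   55   56   56   55   56   56   30    1    .    .
   70    .    .   55   56   56   55   55   56   36    3    .    .
   90    .    .   54   56   56   55   55   55   29    1    .    .
  110   -1    1   10   55   55   55   55   55   11    2   -2    .
  130    0    6   -2   -2   -2   -3   -3   -3   -0   -0   -0    .
top now max/median height, bins along x across
 -150    .   
[... 2355 characters left out ...]
    .    .   57   69   39    5  109    .
  -50    .    .    .   60   59   59   58   56   30    4    .    .
  -30    .    .    .   59   59   59   57   57   30    3    .    .
  -10    .    .    .   58   57   57   57   56   30    1    .    .
   10    .    .   55   57   55   56   56   56   30    6    .    .
   30    .    .   55   57   57   57   56   56   32    5    .    .
   50    .    .    .   56   56   57   57   56   33    0    .    .
   70    .    .    .   57   56   56   56   55   28   -4    .    .
   90    .    .   55   56   56   55   56   56   28   -1    .    .
  110    .    .   55   56   56   57   56   56   28   -4   -9  -10
  130    .    .    3   -1   -1   -3   -2    .   -5    1   -3    .
```

View pics/m3.png

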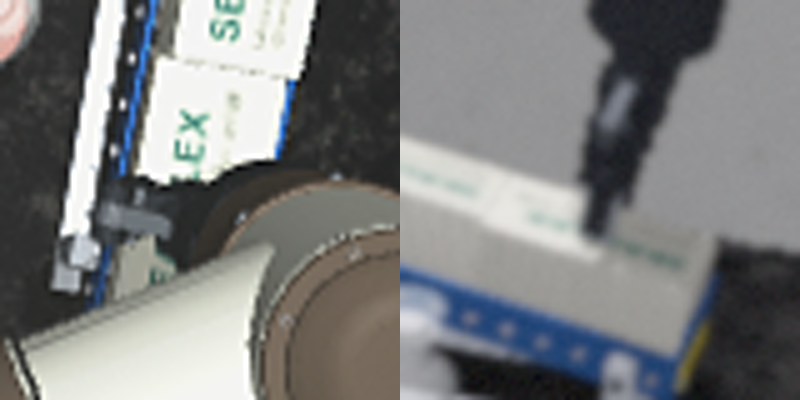

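```bash
python3 - <<'E'
from plan import *
f=np.load("m2.npz");X=f["X"];Y=f["Y"];a=f["a"].astype(int)
L=Ro.from_euler("ZY",[LY,-9],degrees=True).as_matrix(); S=O+np.array([0,0,85.])
lane=lambda P:((P-S)@L)
s=sensors.read_state(); R0=Ro.from_quat(s["ee_rot"]).as_matrix()
print("TCP lane",lane(s["position"]).round(1))
print("side finger column: v u rgb, lane(along,across,height), tool frame")
for v in range(156,204,4):
    for u in (368,371,374): print(v,u,a[v,u],lane(Y[v,u]).round(0),((Y[v,u]-s["position"])@R0).round(0),end=" | ")
    print()
for v,u in((268,387),(268,392),(268,397)): print(lane(X[v,u]).round(0))
E
```

```text
TCP lane [-77.6  -5.6  23.8]
side finger column: v u rgb, lane(along,across,height), tool frame
156 368 [120 120 120] [  140. -1001.  -322.] [-217. -992.  355.] | 156 371 [43 43 51] [-59.  30. 191.] [ -19.   34. -168.] | 156 374 [40 41 46] [-67.  30. 194.] [ -11.   34. -170.] | 
160 368 [148 148 149] [  139. -1019.  -352.] [ -216. -1010.   385.] | 160 371 [126 126 127] [ 120. -997. -336.] [-197. -988.  369.] | 160 374 [37 41 46] [-70.  33. 184.] [  -8.   37. -161.] | 
164 368 [145 144 146] [ 130. -995. -361.] [-207. -986.  395.] | 164 371 [51 52 57] [-62.  20. 163.] [ -16.   24. -139.] | 164 374 [46 49 55] [-73.  32. 172.] [  -5.   37. -149.] | 
168 368 [131 132 132] [ 125. -995. -383.] [-202. -985.  416.] | 168 371 [50 53 60] [-68.  37. 160.] [ -10.   41. -137.] | 168 374 [122 127 136] [-76.  39. 164.] [  -2.   43. -140.] | 
172 368 [113 113 116] [-66.  54. 155.] [ -12.   59. -132.] | 172 371 [109 113 123] [-73.  52. 157.] [  -5.   57. -133.] | 172 374 [ 96 101 110] [-81.  52. 159.] [   3.   56. -136.] | 
176 368 [56 58 62] [-69.  61. 147.] [  -9.   65. -123.] | 176 371 [73 76 82] [
[... 470 characters left out ...]
2.] [ -7.  31. -68.] | 188 371 [32 34 38] [-81.  39. 102.] [  4.  44. -78.] | 188 374 [55 56 63] [-87.  19.  93.] [  9.  24. -70.] | 
192 368 [50 53 58] [-74.  26.  79.] [ -4.  31. -55.] | 192 371 [63 63 70] [-82.  26.  82.] [  4.  31. -59.] | 192 374 [124 125 124] [-84. -15.  62.] [  6.  -9. -38.] | 
196 368 [67 72 75] [-77.  31.  70.] [ -0.  36. -46.] | 196 371 [ 94  97 103] [-83.  15.  63.] [  5.  21. -40.] | 196 374 [135 136 132] [-89.   0.  58.] [ 12.   5. -34.] | 
200 368 [193 193 189] [-80.  28.  55.] [  2.  33. -32.] | 200 371 [148 149 144] [-88.  26.  57.] [ 10.  31. -34.] | 200 374 [134 137 132] [-96.  25.  60.] [ 18.  30. -36.] | 
[-80.  56. 158.]
[-78.  47. 160.]
[-75.  38. 166.]
```

Depth puts the left fingertip about 40 mm behind the reported TCP, on top of the carton. The tips therefore closed on the lid, so the reported TCP does not match where the tips are. I'll lift off and measure the offset.

Call:
servo_tool([
  {"travel": [0,0,-0.02],"rot": [0,0,0],"hand": 0.4},
  {"travel": [0,0,-0.04],"rot": [0,0,0],"hand": 0.4},
  {"travel": [0,0,-0.06],"rot": [0,0,0],"hand": 0.4},
  {"travel": [0,0,-0.08],"rot": [0,0,0],"hand": 0.2},
  {"travel": [0,0,-0.06],"rot": [0,0,0],"hand": 0},
  {"travel": [0,0,-0.04],"rot": [0,0,0],"hand": 0},
  {"travel": [0,0,0],"rot": [0,0,0],"hand": 0},
  {"travel": [0,0,0],"rot": [0,0,0],"hand": 0},
  {"travel": [0,0,0],"rot": [0,0,0],"hand": 0},
])

```text
clock: 4.55
position: [453.4, -44.8, 163.9]
ee_rot: [0.089, 0.993, -0.007, 0.078]
contact_force: [-0.4, 0.1, -0.2]
gripper_width: 0.2
grasp_force: 0.0
```

```bash
cat > tip.py <<'E'
from plan import *
def tip(nm,ref):
    im,C=cloud(nm); s=sensors.read_state(); R0=Ro.from_quat(s["ee_rot"]).as_matrix()
    q=(C-s["position"])@R0; base=np.load(ref)["X"]
    ch=(np.linalg.norm(np.nan_to_num(C)-np.nan_to_num(base),axis=2)>25)
    g=ch&(abs(q[:,:,0])<45)&(abs(q[:,:,1])<75)&(q[:,:,2]>-150)&(q[:,:,2]<60)
    return im,C,q,g,s
E
python3 - <<'E'
from tip import *
for nm in("side","top"):
    im,C,q,g,s=tip(nm,nm+"0.npz"); print(nm,s["position"].round(1),"w",s["gripper_width"],"F",s["contact_force"].round(1))
    for z in range(-140,40,10):
        h=g&(q[:,:,2]>=z)&(q[:,:,2]<z+10)
        if h.sum()>2: print(z,h.sum(),"x",np.percentile(q[h][:,0],[5,95]).round(0),"y",np.percentile(q[h][:,1],[5,95]).round(0))
    cv2.imwrite(f"pics/{nm}4.png",im[:,:,::-1])
p=camera_params("side"); print("TCP px",cv2.projectPoints(s["position"][None],np.array(p["R"]),np.array(p["t"]),np.array(p["camera_matrix"]),np.array(p["dist"]))[0].ravel())
cv2.imwrite("pics/m4.png",cv2.resize(cv2.imread("pics/side4.png")[100:220,310:430],(600,600)))
E
```

```text
side [453.3 -44.9 163.7] w -0.19423811094031648 F [ 0.3  0.2 -0.6]
-140 79 x [-18.  19.] y [-9. 50.]
-130 72 x [-17.  17.] y [ 6. 64.]
-120 43 x [-16.  16.] y [-2. 61.]
-110 44 x [-12.  16.] y [-6. 53.]
-100 22 x [-11.  15.] y [13. 45.]
-90 28 x [-10.  11.] y [ 0. 39.]
-80 8 x [-10.  11.] y [-7. 26.]
-70 27 x [-11.   9.] y [ 2. 15.]
-60 27 x [-11.   9.] y [ 2. 16.]
-50 27 x [-11.   9.] y [ 0. 16.]
-40 12 x [-11.   7.] y [ 5. 10.]
top [453.3 -44.9 163.6] w 0.3820531606317674 F [-0.6 -1.1 -0.5]
-140 40 x [-7.  5.] y [39. 51.]
-130 94 x [-11.  12.] y [46. 62.]
-120 32 x [-11.  12.] y [41. 62.]
-110 13 x [-11.  11.] y [35. 44.]
-100 10 x [-11.  -7.] y [26. 35.]
-90 14 x [-12.  -5.] y [22. 31.]
TCP px [373.81200617 184.57035598]
```

View pics/m4.png

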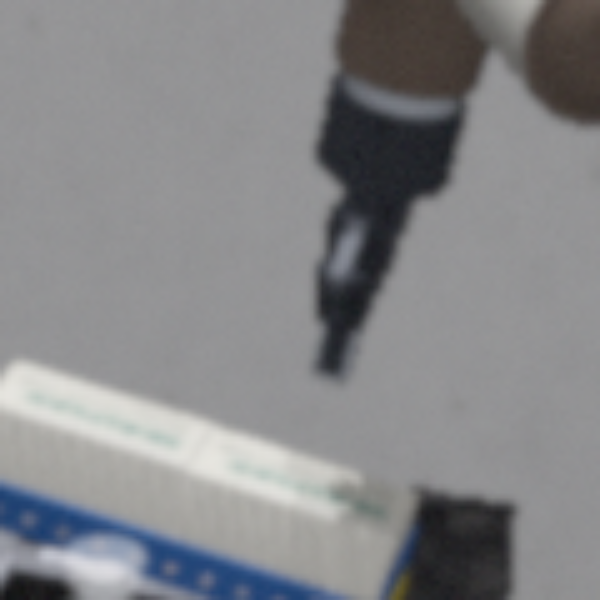

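The projected TCP falls at crop (319,423), but the shut tips are at (333,375), about 35 mm short of it. I'll check the offset against the start pictures, and check the state of the cartons.

```bash
python3 - <<'E'
from plan import *
Y=np.load("side0.npz")["X"]
R0=Ro.from_quat([-2.24403922e-01,9.74495755e-01,9.14492542e-04,-2.58410694e-04]).as_matrix(); p=np.array([273.2,-561.5,198.35])
q=(Y-p)@R0; g=(abs(q[:,:,0])<60)&(abs(q[:,:,1])<90)&(q[:,:,2]>-160)&(q[:,:,2]<60)
for z in range(-150,40,8):
    h=g&(q[:,:,2]>=z)&(q[:,:,2]<z+8)
    if h.sum()>0: print(z,h.sum(),"x",np.percentile(q[h][:,0],[5,95]).round(0),"y",np.percentile(q[h][:,1],[5,95]).round(0))
# cartons now
im,X=cloud("top"); im2,Y=cloud("side")
L=Ro.from_euler("ZY",[LY,-9],degrees=True).as_matrix(); S=O+np.array([0,0,85.])
for nm,C in(("top",X),("side",Y)):
    Q=((C.reshape(-1,3)-S)@L)
    for x in range(-150,50,20):
        r=[]
        for y in range(-45,50,5):
            k=(abs(Q[:,0]-x)<10)&(abs(Q[:,1]-y)<2.5)&(Q[:,2]>-20)&(Q[:,2]<75)
            r.append("%3.0f"%np.median(Q[k,2]) if k.sum()>1 else "  .")
        print(nm,"%5d"%x," ".join(r))
E
```

```text
-150 50 x [-15.   3.] y [-56.  69.]
-142 61 x [-19.   5.] y [-60.  70.]
-134 52 x [-21.   4.] y [-63.  71.]
-126 53 x [-19.   7.] y [-65.  73.]
-118 60 x [-20.   5.] y [-66.  72.]
-110 49 x [-17.   9.] y [-69.  75.]
-102 48 x [-16.   6.] y [-74.  78.]
-94 31 x [-16.   9.] y [-52.  72.]
-86 24 x [-14.   3.] y [-50.  58.]
-78 27 x [-15.   5.] y [-46.  59.]
-70 25 x [-15.   5.] y [-45.  59.]
-62 27 x [-13.   6.] y [-52.  57.]
-54 21 x [-13.   7.] y [-49.  54.]
top  -150   .   .   .   .   .   .   .   .   .   .   .   .   .  55  55  43  10   .   .
top  -130   .   .   .   .   .   .   .   .   .  55  56  56  55  55  55  43   7  -2   3
top  -110   .   .   .   .   .   .   .   .   .   .   .  57  54  54  57  50   9   1   1
top   -90   .   .   .   .   .   .   .   .  55   .   .  57  57  55  55  31   8  -4   .
top   -70   .   .   .   .  56  55  55  56  56  56  56  56  56  56  56  40   7  -5   .
top   -50   .   .   .   .  55  56  56  56  56  55  55  55  56  57  56  43   7  -6   .
top   -30   .   .   9   .  55  56  56  56  56  56  55  55  57  56  55  42   8  -7   .
top   -10   .   .   .  53  55  56  5
[... 391 characters left out ...]
  -7
side  -110   .   .   .   .   .  57  57  58  58  58  56  56  57  56  48  36  20   4  -2
side   -90   .   .   .   .  56  56  55  57  57  58  58  56  56  57  54  33  15  -2   .
side   -70   .   .   .   .  55  56  56  56  55  57  56  55  55  56  55  33  17  -5   3
side   -50   .   .   .   .  55   .  56  55  56  57  57  56  57  58  56  30   8  -5   .
side   -30   .   .   .   .   .  56  56  56  56  57  56  57  56  57  55  32  19   0  -4
side   -10   .   .   .   .  56  56  56  57  56  57  56  56  55  54  44  30   4  -1   .
side    10   .   .   .   .  56  56  57  57  56  57  57  57  56  56  35  34  10   6   .
side    30   .   .   .  53  57  56  55  58  56  57  56  59  56  56  39  32   7   2   .
```

The start pictures agree: the open tips are at tool z ≈ -47, so the real tip is about 34.5 mm behind the reported TCP. The front carton has settled flat again, 1–2 mm further left. I'll correct for both.

```bash
sed -i 's/^old=.*/old=O+ex*-84+[0,0,100]+1.5*np.array([0.1736,0.985,0]); nxt=O+ex*42+[0,0,120]\nDZ=34.5/' plan.py; python3 - <<'E'
from plan import *
plan(old-(11+DZ)*n,RL)
E
```

```text
t 4.75 pos [453.5 -44.9 163.7] F [-0.3 -0.3  0.1] w -0.0 g 0.0
j [ 0.32  0.04 -0.59  0.1  -0.8  -2.13]
rot total (frac) [-0.0003 -0.0001 -0.0005] deg [-0.1 -0.  -0.2]
then travel total (frac) [0.0013 0.0115 0.44  ] | travel in present axes [0.0012 0.0123 0.4399]
```

Call:
servo_tool([
  {"travel": [0.001,0.004,0],"rot": [0,0,0],"hand": 1},
  {"travel": [0,0.005,0],"rot": [0,0,0],"hand": 1},
  {"travel": [0,0,0],"rot": [0,0,0],"hand": 1},
  {"travel": [0,0,0],"rot": [0,0,0],"hand": 1},
  {"travel": [0,0,0],"rot": [0,0,0],"hand": 1},
  {"travel": [0,0,0.04],"rot": [0,0,0],"hand": 1},
  {"travel": [0,0,0.06],"rot": [0,0,0],"hand": 1},
  {"travel": [0,0,0.06],"rot": [0,0,0],"hand": 1},
  {"travel": [0,0,0.06],"rot": [0,0,0],"hand": 1},
  {"travel": [0,0,0.05],"rot": [0,0,0],"hand": 1},
])

```text
clock: 5.58
position: [464.4, -44.5, 97.0]
ee_rot: [0.089, 0.993, -0.007, 0.079]
contact_force: [-0.0, 0.3, 0.6]
gripper_width: 85.1
grasp_force: 0.0
```

Call:
servo_tool([
  {"travel": [0,0,0.05],"rot": [0,0,0],"hand": 1},
  {"travel": [0,0,0.04],"rot": [0,0,0],"hand": 1},
  {"travel": [0,0,0.03],"rot": [0,0,0],"hand": 1},
  {"travel": [0,0,0.02],"rot": [0,0,0],"hand": 1},
  {"travel": [0,0,0],"rot": [0,0,0],"hand": 1},
])

```text
clock: 6.0
position: [469.5, -45.6, 62.4]
ee_rot: [0.089, 0.993, -0.008, 0.078]
contact_force: [0.2, 0.1, 0.7]
gripper_width: 85.5
grasp_force: 0.0
```

```bash
python3 - <<'E'
from plan import *
plan(old-(11+DZ)*n,RL)
E
```

```text
t 6.0 pos [469.5 -45.6  62.4] F [0.2 0.1 0.7] w 85.5 g 0.0
j [ 0.3   0.21 -0.72  0.15 -0.5  -2.18]
rot total (frac) [-0.0003 -0.0001 -0.0005] deg [-0.1 -0.  -0.2]
then travel total (frac) [0.0006 0.0033 0.0297] | travel in present axes [0.0006 0.0033 0.0297]
```

Call:
servo_tool([
  {"travel": [0,0.002,0.015],"rot": [0,0,0],"hand": 1},
  {"travel": [0,0,0.012],"rot": [0,0,0],"hand": 1},
  {"travel": [0,0,0],"rot": [0,0,0],"hand": 0.8},
  {"travel": [0,0,0],"rot": [0,0,0],"hand": 0.73},
  {"travel": [0,0,0],"rot": [0,0,0],"hand": 0.68},
  {"travel": [0,0,0],"rot": [0,0,0],"hand": 0.6},
  {"travel": [0,0,0],"rot": [0,0,0],"hand": 0.5},
  {"travel": [0,0,0],"rot": [0,0,0],"hand": 0.5},
  {"travel": [0,0,0],"rot": [0,0,0],"hand": 0.5},
])

```text
clock: 6.75
position: [471.6, -44.9, 57.3]
ee_rot: [0.088, 0.993, -0.007, 0.079]
contact_force: [-1.5, 2.4, 6.3]
gripper_width: 57.3
grasp_force: 64.5
```

```bash
python3 - <<'E'
from plan import *
plan(old-(11+DZ)*n,RL)
E
```

```text
t 6.75 pos [471.6 -44.9  57.3] F [-1.5  2.4  6.3] w 57.3 g 64.5
j [ 0.3   0.22 -0.73  0.16 -0.48 -2.18]
rot total (frac) [-0.0001  0.0004 -0.0005] deg [-0.   0.1 -0.2]
then travel total (frac) [ 0.0051 -0.0011  0.0081] | travel in present axes [ 0.0051 -0.0011  0.0081]
```

Gripped at 57.3 mm with 64 N. I'll lift square to the lane.

Call:
servo_tool([
  {"travel": [0,0,-0.01],"rot": [0,0,0],"hand": 0.5},
  {"travel": [0,0,-0.02],"rot": [0,0,0],"hand": 0.5},
  {"travel": [0,0,-0.03],"rot": [0,0,0],"hand": 0.5},
  {"travel": [0,0,-0.04],"rot": [0,0,0],"hand": 0.5},
  {"travel": [0,0,-0.06],"rot": [0,0,0],"hand": 0.5},
  {"travel": [0,0,-0.08],"rot": [0,0,0],"hand": 0.5},
  {"travel": [0,0,-0.08],"rot": [0,0,0],"hand": 0.5},
  {"travel": [0,0,-0.07],"rot": [0,0,0],"hand": 0.5},
  {"travel": [0,0,-0.06],"rot": [0,0,0],"hand": 0.5},
  {"travel": [0,0,-0.04],"rot": [0,0,0],"hand": 0.5},
])

```text
clock: 7.58
position: [450.5, -41.9, 178.7]
ee_rot: [0.089, 0.993, -0.007, 0.078]
contact_force: [-0.2, 0.3, -4.6]
gripper_width: 57.3
grasp_force: 66.2
```

Call:
servo_tool([
  {"travel": [0,0,-0.01],"rot": [0,0,0],"hand": 0.5},
  {"travel": [0,0,0],"rot": [0,0,0],"hand": 0.5},
  {"travel": [0,0,0],"rot": [0,0,0],"hand": 0.5},
])

```text
clock: 7.83
position: [450.4, -41.8, 179.1]
ee_rot: [0.089, 0.993, -0.008, 0.077]
contact_force: [-0.4, 0.3, -3.2]
gripper_width: 57.5
grasp_force: 66.3
```

```bash
python3 - <<'E'
from plan import *
plan(tray+[0,0,100-(11+DZ)],RT)
im,X=cloud("top"); a,_=cloud("side")
cv2.imwrite("pics/m5.png",np.hstack([cv2.resize(im[150:320,330:470],(420,510)),cv2.resize(a[100:270,240:440],(380,510))])[:,:,::-1])
E
```

```text
t 7.83 pos [450.4 -41.8 179.1] F [-0.4  0.3 -3.2] w 57.5 g 66.3
j [ 0.33  0.02 -0.57  0.1  -0.85 -2.14]
rot total (frac) [-0.0017  0.0247 -0.0195] deg [-0.6  8.9 -7. ]
then travel total (frac) [0.1445 1.0452 0.3585] | travel in present axes [0.3237 1.0201 0.3109]
```

View pics/m5.png

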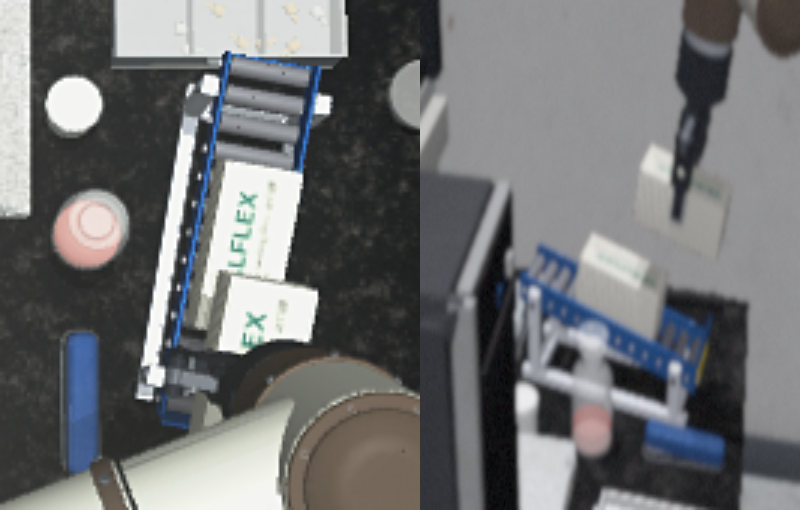

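The next carton is rolling down freely and the old one is held clear. Carrying it to the tray.

Call:
servo_tool([
  {"travel": [0,0,0],"rot": [-0.0004,0.006,-0.005],"hand": 0.5},
  {"travel": [0,0,0],"rot": [-0.0004,0.006,-0.005],"hand": 0.5},
  {"travel": [0,0,0],"rot": [-0.0004,0.006,-0.005],"hand": 0.5},
  {"travel": [0,0.01,0],"rot": [-0.0005,0.0067,-0.0045],"hand": 0.5},
  {"travel": [0.012,0.03,0],"rot": [0,0,0],"hand": 0.5},
  {"travel": [0.012,0.06,0],"rot": [0,0,0],"hand": 0.5},
  {"travel": [0.012,0.09,0],"rot": [0,0,0],"hand": 0.5},
  {"travel": [0.012,0.11,0],"rot": [0,0,0],"hand": 0.5},
  {"travel": [0.012,0.11,0],"rot": [0,0,0],"hand": 0.5},
  {"travel": [0.012,0.11,0],"rot": [0,0,0],"hand": 0.5},
])

```text
clock: 8.77
position: [440.0, 90.3, 179.2]
ee_rot: [0.028, 1.0, -0.0, 0.001]
contact_force: [1.0, -0.4, -3.8]
gripper_width: 57.2
grasp_force: 66.3
```

Call:
servo_tool([
  {"travel": [0.012,0.11,0],"rot": [0,0,0],"hand": 0.5},
  {"travel": [0.012,0.11,0],"rot": [0,0,0],"hand": 0.5},
  {"travel": [0.012,0.11,0],"rot": [0,0,0],"hand": 0.5},
  {"travel": [0.012,0.09,0.02],"rot": [0,0,0],"hand": 0.5},
  {"travel": [0.012,0.06,0.04],"rot": [0,0,0],"hand": 0.5},
  {"travel": [0.012,0.04,0.04],"rot": [0,0,0],"hand": 0.5},
  {"travel": [0,0,0.02],"rot": [0,0,0],"hand": 0.5},
  {"travel": [0,0,0],"rot": [0,0,0],"hand": 0.5},
  {"travel": [0,0,0],"rot": [0,0,0],"hand": 0.5},
])

```text
clock: 9.52
position: [429.8, 219.1, 149.2]
ee_rot: [0.028, 1.0, -0.001, 0.001]
contact_force: [-0.0, -0.9, -3.4]
gripper_width: 57.2
grasp_force: 66.3
```

```bash
python3 - <<'E'
from plan import *
plan(tray-[0,0,11+DZ],RT)
im,X=cloud("top"); a,Y=cloud("side"); s=sensors.read_state()
np.savez("m6.npz",im=im,X=X,a=a,Y=Y)
L=Ro.from_euler("ZY",[LY,-9],degrees=True).as_matrix(); S=O+np.array([0,0,85.])
Q=(X.reshape(-1,3)-S)@L; k=(Q[:,2]>50)&(Q[:,2]<62)&(abs(Q[:,1])<36)&(abs(Q[:,0])<160); print("lane box along",np.percentile(Q[k,0],[1,99]).round(1),"across",np.percentile(Q[k,1],[2,98]).round(1))
# held carton: heights of points seen from the side, near the tool
P=Y.reshape(-1,3); d=P-s["position"]; c=a.reshape(-1,3)
g=(abs(d[:,0])<75)&(abs(d[:,1])<38)&(d[:,2]>0)&(d[:,2]<95)&(c.min(1)>90)
for x in range(-70,75,14):
    h=g&(abs(d[:,0]-x)<7)
    if h.sum()>5: print(x,"y",np.percentile(d[h,1],[5,95]).round(0),"z lo/hi",np.percentile(P[h,2],[2,98]).round(1))
g2=g&(d[:,2]<60)&(d[:,2]>25); 
A=np.c_[d[g2][:,[0,2]],np.ones(g2.sum())]; print("left face y = kx,kz,c",np.linalg.lstsq(A,d[g2][:,1],rcond=None)[0].round(3))
E
```

```text
t 9.52 pos [429.8 219.1 149.2] F [-0.  -0.9 -3.4] w 57.2 g 66.3
j [ 0.81  0.19 -0.41  0.   -0.97 -2.44]
rot total (frac) [-0.0003  0.0003  0.    ] deg [-0.1  0.1  0. ]
then travel total (frac) [0.0041 0.008  0.639 ] | travel in present axes [0.0052 0.0092 0.6389]
lane box along [-143.7  -18.2] across [-28.1  29. ]
-70 y [-20.   4.] z lo/hi [168.6 221.3]
-56 y [-14.  35.] z lo/hi [168.1 223.5]
-42 y [-17.  35.] z lo/hi [167.8 223.6]
-28 y [-17.  33.] z lo/hi [167.7 223. ]
-14 y [-14.  34.] z lo/hi [168.4 224.6]
0 y [26. 38.] z lo/hi [166.3 212.9]
14 y [26. 36.] z lo/hi [164.7 216.8]
28 y [-19.  31.] z lo/hi [166.8 223. ]
42 y [-20.  30.] z lo/hi [168.5 223.4]
56 y [-20.  30.] z lo/hi [167.7 223.6]
70 y [-11.  29.] z lo/hi [166.7 222. ]
left face y = kx,kz,c [-3.0000e-02 -7.0000e-03  2.9666e+01]
```

The carton has reached the front stop: it spans -144 to -18 mm along the lane, against -145 to -17 expected. The held carton is level with its base at z≈168, so I lower it into the tray.

Call:
servo_tool([
  {"travel": [0.002,0.003,0.03],"rot": [0,0,0],"hand": 0.5},
  {"travel": [0.002,0.003,0.06],"rot": [0,0,0],"hand": 0.5},
  {"travel": [0.001,0.003,0.08],"rot": [0,0,0],"hand": 0.5},
  {"travel": [0,0,0.1],"rot": [0,0,0],"hand": 0.5},
  {"travel": [0,0,0.1],"rot": [0,0,0],"hand": 0.5},
  {"travel": [0,0,0.08],"rot": [0,0,0],"hand": 0.5},
  {"travel": [0,0,0.06],"rot": [0,0,0],"hand": 0.5},
  {"travel": [0,0,0.05],"rot": [0,0,0],"hand": 0.5},
  {"travel": [0,0,0.03],"rot": [0,0,0],"hand": 0.5},
  {"travel": [0,0,0.02],"rot": [0,0,0],"hand": 0.5},
])

```text
clock: 10.45
position: [429.7, 221.8, -3.4]
ee_rot: [0.028, 1.0, -0.001, 0.001]
contact_force: [-0.3, 0.3, -3.3]
gripper_width: 57.4
grasp_force: 66.3
```

Call:
servo_tool([
  {"travel": [0,0,0.008],"rot": [0,0,0],"hand": 0.5},
  {"travel": [0,0,0],"rot": [0,0,0],"hand": 0.5},
  {"travel": [0,0,0],"rot": [0,0,0],"hand": 0.5},
])

```text
clock: 10.7
position: [430.2, 222.7, -4.0]
ee_rot: [0.028, 1.0, 0.0, 0.002]
contact_force: [1.1, 0.1, -3.0]
gripper_width: 57.3
grasp_force: 66.3
```

Call:
servo_tool([
  {"travel": [0,0,0.006],"rot": [0,0,0],"hand": 0.5},
  {"travel": [0,0,0.006],"rot": [0,0,0],"hand": 0.5},
  {"travel": [0,0,0.006],"rot": [0,0,0],"hand": 0.5},
  {"travel": [0,0,0.004],"rot": [0,0,0],"hand": 0.5},
  {"travel": [0,0,0],"rot": [0,0,0],"hand": 0.5},
  {"travel": [0,0,0],"rot": [0,0,0],"hand": 0.5},
])

```text
clock: 11.2
position: [429.9, 222.6, -8.3]
ee_rot: [0.027, 1.0, -0.0, 0.002]
contact_force: [-2.9, -0.9, 10.7]
gripper_width: 57.0
grasp_force: 67.9
```

Call:
servo_tool([
  {"travel": [0,0,0.004],"rot": [0,0,0],"hand": 0.5},
  {"travel": [0,0,0],"rot": [0,0,0],"hand": 0.5},
  {"travel": [0,0,0],"rot": [0,0,0],"hand": 0.5},
])

```text
clock: 11.45
position: [430.0, 222.6, -8.3]
ee_rot: [0.027, 1.0, -0.0, 0.002]
contact_force: [-5.4, -0.6, 18.9]
gripper_width: 57.1
grasp_force: 68.9
```

Contact, at the expected height within calibration. I'll ease the press, open and withdraw.

Call:
servo_tool([
  {"travel": [0,0,-0.004],"rot": [0,0,0],"hand": 0.5},
  {"travel": [0,0,0],"rot": [0,0,0],"hand": 0.66},
  {"travel": [0,0,0],"rot": [0,0,0],"hand": 0.7},
  {"travel": [0,0,0],"rot": [0,0,0],"hand": 0.75},
  {"travel": [0,0,0],"rot": [0,0,0],"hand": 0.85},
  {"travel": [0,0,0],"rot": [0,0,0],"hand": 0.9},
  {"travel": [0,0,0],"rot": [0,0,0],"hand": 0.9},
])

```text
clock: 12.03
position: [429.7, 222.3, -10.2]
ee_rot: [0.028, 1.0, -0.0, 0.001]
contact_force: [0.1, -0.7, -0.1]
gripper_width: 76.8
grasp_force: 0.0
```

Call:
servo_tool([
  {"travel": [0,0,-0.03],"rot": [0,0,0],"hand": 0.9},
  {"travel": [0,0,-0.06],"rot": [0,0,0],"hand": 0.9},
  {"travel": [0,0,-0.1],"rot": [0,0,0],"hand": 0.9},
  {"travel": [0,0,-0.1],"rot": [0,0,0],"hand": 1},
  {"travel": [0,0,-0.1],"rot": [0,0,0],"hand": 1},
  {"travel": [0,0,-0.04],"rot": [0,0,0],"hand": 1},
  {"travel": [0,0,0],"rot": [0,0,0],"hand": 1},
])

```text
clock: 12.62
position: [431.0, 223.8, 100.7]
ee_rot: [0.027, 1.0, 0.002, 0.004]
contact_force: [0.4, -0.1, 0.1]
gripper_width: 85.5
grasp_force: 0.0
```

```bash
python3 - <<'E'
from plan import *
plan(new+[0,0,90-(11+DZ)],RN)
im,X=cloud("top"); a,Y=cloud("side")
np.savez("m7.npz",im=im,X=X,a=a,Y=Y)
for nm,C,c in(("top",X,im),("side",Y,a)):
    P=C.reshape(-1,3); c=c.reshape(-1,3)
    g=(abs(P[:,0]-429)<90)&(abs(P[:,1]-221)<55)&(P[:,2]>52)&(P[:,2]<72)&(c.min(1)>60); q=P[g]
    A=np.c_[q[:,:2],np.ones(len(q))]; b=q[:,2]
    for i in range(3):
        k=np.linalg.lstsq(A,b,rcond=None)[0]; h=abs(A@k-b)<3; A,b=A[h],b[h]
    print(nm,len(b),"top plane",k[:2].round(3),"z",np.median(b).round(1),cv2.minAreaRect(A[:,:2].astype(np.float32)))
    g=(abs(P[:,0]-453)<90)&(abs(P[:,1]-390)<45)&(P[:,2]>50)&(P[:,2]<70)&(c.min(1)>60); q=P[g]
    print(nm,"new",cv2.minAreaRect(q[:,:2].astype(np.float32)),np.median(q[:,2]))
E
```

```text
t 12.62 pos [431.  223.8 100.7] F [ 0.4 -0.1  0.1] w 85.5 g 0.0
j [ 0.82  0.25 -0.47  0.   -0.84 -2.44]
rot total (frac) [ 0.0006  0.0014 -0.0423] deg [  0.2   0.5 -15.2]
then travel total (frac) [-0.2278  0.6317  0.1029] | travel in present axes [-0.0529  0.6688  0.1065]
top 242 top plane [-0.     0.023] z 62.7 ((428.2546691894531, 220.08987426757812), (128.68296813964844, 57.9610710144043), 0.06293924152851105)
top new ((453.8368835449219, 390.1116943359375), (128.45645141601562, 59.94140625), 11.606888771057129) 58.66457529777664
side 649 top plane [ 0.003 -0.027] z 62.8 ((431.1027526855469, 226.10646057128906), (65.8138656616211, 127.64558410644531), 87.04762268066406)
side new ((455.38775634765625, 390.87493896484375), (128.6184844970703, 64.36497497558594), 11.634137153625488) 57.9094108122692
```

The old carton lies flat in the tray (top at 62.7 mm, 63 expected). Going to the new carton.

Call:
servo_tool([
  {"travel": [0,0,0],"rot": [0,0,-0.014],"hand": 1},
  {"travel": [0,0,0],"rot": [0,0,-0.014],"hand": 1},
  {"travel": [0,0,0],"rot": [0.0006,0.0014,-0.014],"hand": 1},
  {"travel": [-0.03,0.09,0],"rot": [0,0,0],"hand": 1},
  {"travel": [-0.04,0.11,0],"rot": [0,0,0],"hand": 1},
  {"travel": [-0.04,0.11,0],"rot": [0,0,0],"hand": 1},
  {"travel": [-0.04,0.11,0],"rot": [0,0,0],"hand": 1},
  {"travel": [-0.04,0.11,0.03],"rot": [0,0,0],"hand": 1},
  {"travel": [-0.035,0.1,0.07],"rot": [0,0,0],"hand": 1},
  {"travel": [0,0,0],"rot": [0,0,0],"hand": 1},
])

```text
clock: 13.55
position: [450.4, 390.0, 66.0]
ee_rot: [-0.105, 0.994, -0.005, -0.005]
contact_force: [0.4, -1.0, -1.0]
gripper_width: 85.5
grasp_force: 0.0
```

Call:
servo_tool([
  {"travel": [0,0,0],"rot": [0,0,0],"hand": 1},
  {"travel": [0,0,0],"rot": [0,0,0],"hand": 1},
])

```text
clock: 13.72
position: [450.9, 386.7, 69.8]
ee_rot: [-0.104, 0.995, -0.004, -0.004]
contact_force: [0.0, 0.5, -0.2]
gripper_width: 85.5
grasp_force: 0.0
```

```bash
python3 - <<'E'
from plan import *
plan(new-[0,0,11+DZ],RN)
E
```

```text
t 13.72 pos [450.9 386.7  69.8] F [ 0.   0.5 -0.2] w 85.5 g 0.0
j [ 0.98  0.46 -0.23 -0.   -0.9  -2.34]
rot total (frac) [-0.0011 -0.0014 -0.0004] deg [-0.4 -0.5 -0.2]
then travel total (frac) [-0.0135  0.0109  0.3392] | travel in present axes [-0.0166  0.0132  0.3389]
```

Call:
servo_tool([
  {"travel": [-0.008,0.006,0.03],"rot": [-0.0011,-0.0014,-0.0004],"hand": 1},
  {"travel": [-0.006,0.006,0.06],"rot": [0,0,0],"hand": 1},
  {"travel": [0,0,0.06],"rot": [0,0,0],"hand": 1},
  {"travel": [0,0,0.06],"rot": [0,0,0],"hand": 1},
  {"travel": [0,0,0.05],"rot": [0,0,0],"hand": 1},
  {"travel": [0,0,0.04],"rot": [0,0,0],"hand": 1},
  {"travel": [0,0,0.025],"rot": [0,0,0],"hand": 1},
  {"travel": [0,0,0.01],"rot": [0,0,0],"hand": 1},
  {"travel": [0,0,0],"rot": [0,0,0],"hand": 1},
])

```text
clock: 14.47
position: [454.5, 391.3, -12.6]
ee_rot: [-0.105, 0.994, 0.001, 0.001]
contact_force: [-0.9, 0.1, 0.2]
gripper_width: 85.3
grasp_force: 0.0
```

```bash
python3 - <<'E'
from plan import *
plan(new-[0,0,11+DZ],RN)
E
```

```text
t 14.47 pos [454.5 391.3 -12.6] F [-0.9  0.1  0.2] w 85.3 g 0.0
j [ 0.98  0.57 -0.3  -0.   -0.71 -2.34]
rot total (frac) [ 0.0003  0.0003 -0.0001] deg [ 0.1  0.1 -0. ]
then travel total (frac) [ 0.0047 -0.0039  0.0098] | travel in present axes [ 0.0047 -0.0039  0.0097]
```

Call:
servo_tool([
  {"travel": [0.003,-0.003,0.006],"rot": [0,0,0],"hand": 1},
  {"travel": [0,0,0],"rot": [0,0,0],"hand": 0.8},
  {"travel": [0,0,0],"rot": [0,0,0],"hand": 0.73},
  {"travel": [0,0,0],"rot": [0,0,0],"hand": 0.68},
  {"travel": [0,0,0],"rot": [0,0,0],"hand": 0.6},
  {"travel": [0,0,0],"rot": [0,0,0],"hand": 0.5},
  {"travel": [0,0,0],"rot": [0,0,0],"hand": 0.5},
  {"travel": [0,0,0],"rot": [0,0,0],"hand": 0.5},
])

```text
clock: 15.13
position: [454.1, 390.8, -13.1]
ee_rot: [-0.106, 0.994, 0.001, 0.001]
contact_force: [-0.4, -1.8, 6.6]
gripper_width: 57.5
grasp_force: 65.6
```

Call:
servo_tool([
  {"travel": [0,0,-0.01],"rot": [0,0,0],"hand": 0.5},
  {"travel": [0,0,-0.03],"rot": [0,0,0],"hand": 0.5},
  {"travel": [0,0,-0.06],"rot": [0,0,0],"hand": 0.5},
  {"travel": [0,0,-0.1],"rot": [0,0,0],"hand": 0.5},
  {"travel": [0,0,-0.12],"rot": [0,0,0],"hand": 0.5},
  {"travel": [0,0,-0.12],"rot": [0,0,0],"hand": 0.5},
  {"travel": [0,0,-0.12],"rot": [0,0,0],"hand": 0.5},
  {"travel": [0,0,-0.12],"rot": [0,0,0],"hand": 0.5},
  {"travel": [0,0,-0.08],"rot": [0,0,0],"hand": 0.5},
  {"travel": [0,0,-0.04],"rot": [0,0,0],"hand": 0.5},
])

```text
clock: 15.97
position: [454.3, 391.4, 189.5]
ee_rot: [-0.105, 0.994, 0.004, 0.003]
contact_force: [0.4, 0.7, -3.1]
gripper_width: 57.2
grasp_force: 64.9
```

```bash
python3 - <<'E'
from plan import *
plan(nxt+ex*6+(90-(11+DZ))*n,RL)
X=np.load("m7.npz")["X"]
L=Ro.from_euler("ZY",[LY,-9],degrees=True).as_matrix(); S=O+np.array([0,0,85.])
Q=(X.reshape(-1,3)-S)@L; k=(abs(Q[:,2]-56)<4)&(abs(Q[:,1])<36)&(abs(Q[:,0])<160)
print(np.percentile(Q[k],[0.5,99.5],axis=0).round(1), cv2.minAreaRect(Q[k][:,:2].astype(np.float32)))
E
```

```text
t 15.97 pos [454.3 391.4 189.5] F [ 0.4  0.7 -3.1] w 57.2 g 64.9
j [ 0.98  0.34 -0.08  0.   -1.14 -2.34]
rot total (frac) [ 0.006  -0.0238  0.0612] deg [ 2.2 -8.6 22. ]
then travel total (frac) [-0.813  -1.7137  0.2323] | travel in present axes [-0.132  -1.9042  0.091 ]
[[-144.1  -28.9   52.1]
 [ -17.8   29.5   59.7]] ((-81.14688110351562, 0.1986541748046875), (59.75702667236328, 128.2932586669922), 89.72106170654297)
```

The new carton is gripped and lifted, and the front carton rests at the stop (centre -81 mm along the lane). I'll carry the new one round the front of the case to the lane.

Call:
servo_tool([
  {"travel": [0,0,0],"rot": [0.0012,-0.0048,0.0122],"hand": 0.5},
  {"travel": [0,0,0],"rot": [0.0012,-0.0048,0.0122],"hand": 0.5},
  {"travel": [0,0,0],"rot": [0.0012,-0.0048,0.0122],"hand": 0.5},
  {"travel": [0,0,0],"rot": [0.0012,-0.0048,0.0122],"hand": 0.5},
  {"travel": [0,-0.02,0],"rot": [0.0012,-0.0048,0.0122],"hand": 0.5},
  {"travel": [-0.01,-0.04,0],"rot": [0,0,0],"hand": 0.5},
  {"travel": [-0.02,-0.07,0],"rot": [0,0,0],"hand": 0.5},
  {"travel": [-0.02,-0.1,0],"rot": [0,0,0],"hand": 0.5},
  {"travel": [-0.02,-0.11,0],"rot": [0,0,0],"hand": 0.5},
  {"travel": [-0.02,-0.11,0],"rot": [0,0,0],"hand": 0.5},
])

```text
clock: 16.8
position: [456.0, 273.0, 189.5]
ee_rot: [0.086, 0.993, -0.01, 0.076]
contact_force: [0.1, 0.1, -3.0]
gripper_width: 57.2
grasp_force: 64.9
```

Call:
servo_tool([
  {"travel": [-0.02,-0.11,0],"rot": [0,0,0],"hand": 0.5},
  {"travel": [-0.02,-0.11,0],"rot": [0,0,0],"hand": 0.5},
  {"travel": [-0.02,-0.11,0],"rot": [0,0,0],"hand": 0.5},
  {"travel": [-0.02,-0.11,0],"rot": [0,0,0],"hand": 0.5},
  {"travel": [-0.02,-0.11,0],"rot": [0,0,0],"hand": 0.5},
  {"travel": [-0.02,-0.11,0],"rot": [0,0,0],"hand": 0.5},
  {"travel": [-0.03,-0.11,0],"rot": [0,0,0],"hand": 0.5},
  {"travel": [-0.04,-0.11,0],"rot": [0,0,0],"hand": 0.5},
  {"travel": [-0.05,-0.11,0],"rot": [0,0,0],"hand": 0.5},
  {"travel": [-0.06,-0.1,0],"rot": [0,0,0],"hand": 0.5},
])

```text
clock: 17.63
position: [480.6, -8.4, 202.9]
ee_rot: [0.086, 0.993, -0.009, 0.077]
contact_force: [1.1, 0.1, -3.7]
gripper_width: 57.3
grasp_force: 64.9
```

Call:
servo_tool([
  {"travel": [-0.08,-0.08,0],"rot": [0,0,0],"hand": 0.5},
  {"travel": [-0.09,-0.06,0],"rot": [0,0,0],"hand": 0.5},
  {"travel": [-0.09,-0.03,0],"rot": [0,0,0],"hand": 0.5},
  {"travel": [-0.07,0,0],"rot": [0,0,0],"hand": 0.5},
  {"travel": [-0.05,0,0],"rot": [0,0,0],"hand": 0.5},
  {"travel": [0,0,0],"rot": [0,0,0],"hand": 0.5},
  {"travel": [0,0,0],"rot": [0,0,0],"hand": 0.5},
])

```text
clock: 18.22
position: [566.5, -64.8, 217.1]
ee_rot: [0.087, 0.993, -0.009, 0.076]
contact_force: [-1.0, -0.2, -3.2]
gripper_width: 57.3
grasp_force: 64.9
```

```bash
cat > held.py <<'E'
from plan import *
L=Ro.from_euler("ZY",[LY,-9],degrees=True).as_matrix(); S=O+np.array([0,0,85.])
plan(nxt+ex*5-(11+DZ)*n,RL)
im,X=cloud("top"); a,Y=cloud("side"); s=sensors.read_state()
np.savez("m8.npz",im=im,X=X,a=a,Y=Y)
T=((s["position"]-S)@L); print("TCP lane",T.round(1))
Q=(Y.reshape(-1,3)-S)@L; c=a.reshape(-1,3); d=Q-T
g=(abs(d[:,0])<85)&(abs(d[:,1])<40)&(d[:,2]>0)&(d[:,2]<95)&(c.min(1)>90)
for x in range(-77,84,14):
    h=g&(abs(d[:,0]-x)<7)
    if h.sum()>5: print(x,"across",np.percentile(Q[h,1],[5,95]).round(1),"h lo/hi",np.percentile(Q[h,2],[2,98]).round(1))
print("along ends",np.percentile(Q[g,0],[0.5,99.5]).round(1))
g2=g&(d[:,2]<65)&(d[:,2]>25)&(d[:,1]>20)&(abs(d[:,0])>15)
A=np.c_[d[g2][:,[0,2]],np.ones(g2.sum())]; k=np.linalg.lstsq(A,Q[g2][:,1],rcond=None)[0]; print("left face across = kx,kz,c",k.round(3))
Q=(X.reshape(-1,3)-S)@L; k=(abs(Q[:,2]-56)<4)&(abs(Q[:,1])<36)&(Q[:,0]<0)&(Q[:,0]>-160)
print("front carton",np.percentile(Q[k],[0.5,99.5],axis=0).round(1)[:,:2].tolist())
E
python3 held.py
```

```text
t 18.22 pos [566.5 -64.8 217.1] F [-1.  -0.2 -3.2] w 57.3 g 64.9
j [ 0.21  0.2  -0.25  0.07 -0.98 -1.99]
rot total (frac) [-0.0008 -0.0006  0.0001] deg [-0.3 -0.2  0. ]
then travel total (frac) [-0.0422  0.0055  0.5821] | travel in present axes [-0.0444  0.0083  0.5819]
TCP lane [ 40.8  -0.9 127.6]
-63 across [-23.3  31.5] h lo/hi [144.6 201.2]
-49 across [-19.5  31.6] h lo/hi [146.  201.8]
-35 across [-16.4  32.1] h lo/hi [145.4 201.5]
-21 across [-16.8  31.9] h lo/hi [145.7 201.3]
-7 across [-28.8  35.8] h lo/hi [144.7 206.6]
7 across [24.7 35.5] h lo/hi [143.1 198.1]
21 across [24.6 32.3] h lo/hi [145.2 199. ]
35 across [-6.7 32.9] h lo/hi [147.  199.9]
49 across [-14.6  31.9] h lo/hi [145.6 199.4]
63 across [-20.3  31.5] h lo/hi [146.4 199.7]
along ends [-22.2 106.2]
left face across = kx,kz,c [4.0000e-03 0.0000e+00 2.8411e+01]
front carton [[-144.9, -29.3], [-64.1, 27.1]]
```

Call:
servo_tool([
  {"travel": [-0.02,0.003,0.02],"rot": [-0.0008,-0.0006,0],"hand": 0.5},
  {"travel": [-0.022,0.003,0.04],"rot": [0,0,0],"hand": 0.5},
  {"travel": [0,0,0.07],"rot": [0,0,0],"hand": 0.5},
  {"travel": [0,0,0.09],"rot": [0,0,0],"hand": 0.5},
  {"travel": [0,0,0.09],"rot": [0,0,0],"hand": 0.5},
  {"travel": [0,0,0.07],"rot": [0,0,0],"hand": 0.5},
  {"travel": [0,0,0.04],"rot": [0,0,0],"hand": 0.5},
  {"travel": [0,0,0.02],"rot": [0,0,0],"hand": 0.5},
  {"travel": [0,0,0],"rot": [0,0,0],"hand": 0.5},
  {"travel": [0,0,0],"rot": [0,0,0],"hand": 0.5},
])

```text
clock: 19.15
position: [595.7, -66.8, 111.6]
ee_rot: [0.086, 0.993, -0.007, 0.08]
contact_force: [-0.0, 0.5, -2.3]
gripper_width: 57.5
grasp_force: 64.9
```

```bash
python3 held.py
```

```text
t 19.15 pos [595.7 -66.8 111.6] F [-0.   0.5 -2.3] w 57.5 g 64.9
j [ 0.19  0.34 -0.35  0.08 -0.74 -1.99]
rot total (frac) [0.0001 0.0005 0.0004] deg [0.  0.2 0.1]
then travel total (frac) [ 0.007  -0.0069  0.1469] | travel in present axes [ 0.0075 -0.007   0.1469]
TCP lane [54.   1.9 19.2]
-77 across [-19.9  33.3] h lo/hi [20.3 59. ]
-63 across [-21.2  34.1] h lo/hi [34.4 93.2]
-49 across [-15.1  36.2] h lo/hi [36.9 92.8]
-35 across [-16.8  34.9] h lo/hi [37.1 93.4]
-21 across [-16.   35.7] h lo/hi [36.8 93.7]
-7 across [-21.3  39.1] h lo/hi [37.7 95.5]
7 across [27.1 40.1] h lo/hi [33.8 84.1]
21 across [28.5 35. ] h lo/hi [35.5 91.1]
35 across [ 1.4 34.8] h lo/hi [37.8 93.5]
49 across [-16.5  34.9] h lo/hi [36.3 93. ]
63 across [-14.9  36. ] h lo/hi [36.9 93.1]
along ends [-30.3 119. ]
left face across = kx,kz,c [1.1000e-02 0.0000e+00 3.1528e+01]
front carton [[-144.3, -29.2], [-24.3, 29.3]]
```

Call:
servo_tool([
  {"travel": [0.004,-0.004,0.015],"rot": [0,0,0],"hand": 0.5},
  {"travel": [0.003,-0.003,0.025],"rot": [0,0,0],"hand": 0.5},
  {"travel": [0,0,0.03],"rot": [0,0,0],"hand": 0.5},
  {"travel": [0,0,0.03],"rot": [0,0,0],"hand": 0.5},
  {"travel": [0,0,0.02],"rot": [0,0,0],"hand": 0.5},
  {"travel": [0,0,0.008],"rot": [0,0,0],"hand": 0.5},
  {"travel": [0,0,0],"rot": [0,0,0],"hand": 0.5},
  {"travel": [0,0,0],"rot": [0,0,0],"hand": 0.5},
])

```text
clock: 19.92
position: [598.2, -69.2, 79.0]
ee_rot: [0.086, 0.993, -0.007, 0.079]
contact_force: [-0.6, -0.1, -3.3]
gripper_width: 57.1
grasp_force: 64.9
```

```bash
python3 held.py
```

```text
t 19.92 pos [598.2 -69.2  79. ] F [-0.6 -0.1 -3.3] w 57.1 g 64.9
j [ 0.18  0.38 -0.38  0.09 -0.66 -1.99]
rot total (frac) [0.     0.0003 0.0003] deg [0.  0.1 0.1]
then travel total (frac) [-0.0021  0.0008  0.0162] | travel in present axes [-0.0021  0.0008  0.0162]
TCP lane [ 51.7  -0.1 -13.8]
-77 across [-17.3  33.7] h lo/hi [ 8.7 59.1]
-63 across [-19.8  33.5] h lo/hi [ 6.8 59.7]
-49 across [-18.5  34.5] h lo/hi [ 7.8 61.2]
-35 across [-17.8  34.6] h lo/hi [ 5.7 60.9]
-21 across [-17.5  33.8] h lo/hi [ 7.5 60.9]
-7 across [-21.2  38.3] h lo/hi [ 6.3 63.3]
7 across [25.8 38.5] h lo/hi [ 6.5 44.1]
21 across [25.2 36.5] h lo/hi [ 8.4 58.2]
35 across [-5.3 33.6] h lo/hi [ 7.2 60.4]
49 across [-20.1  33.8] h lo/hi [ 8.6 60.7]
63 across [-19.7  37.1] h lo/hi [-7.  60.8]
77 across [-16.2  36.8] h lo/hi [-10.9   5.5]
along ends [-32.3 135.2]
left face across = kx,kz,c [ 3.0000e-03 -1.5000e-02  3.0402e+01]
front carton [[-143.8, -29.1], [-22.6, 29.5]]
```

Call:
servo_tool([
  {"travel": [0,0,0.006],"rot": [0,0,0],"hand": 0.5},
  {"travel": [0,0,0.006],"rot": [0,0,0],"hand": 0.5},
  {"travel": [0,0,0.003],"rot": [0,0,0],"hand": 0.5},
  {"travel": [0,0,0],"rot": [0,0,0],"hand": 0.5},
  {"travel": [0,0,0],"rot": [0,0,0],"hand": 0.5},
])

```text
clock: 20.43
position: [600.2, -69.4, 77.6]
ee_rot: [0.086, 0.993, -0.007, 0.081]
contact_force: [-1.5, -0.4, 6.3]
gripper_width: 57.4
grasp_force: 65.9
```

Call:
servo_tool([
  {"travel": [0,0,0.004],"rot": [0,0,0],"hand": 0.5},
  {"travel": [0,0,0],"rot": [0,0,0],"hand": 0.5},
  {"travel": [0,0,0],"rot": [0,0,0],"hand": 0.5},
])

```text
clock: 20.68
position: [601.0, -69.5, 77.7]
ee_rot: [0.086, 0.993, -0.007, 0.082]
contact_force: [-3.0, -0.1, 9.8]
gripper_width: 57.3
grasp_force: 66.6
```

```bash
python3 held.py; python3 - <<'E'
import numpy as np,cv2
f=np.load("m8.npz")
cv2.imwrite("pics/m8.png",np.hstack([cv2.resize(f["im"][150:310,350:460],(380,553)),cv2.resize(f["a"][150:250,270:410],(420,300)).repeat(1,0) if 0 else cv2.copyMakeBorder(cv2.resize(f["a"][150:250,270:410],(420,300)),0,253,0,0,cv2.BORDER_CONSTANT)])[:,:,::-1])
E
```

```text
t 20.68 pos [601.  -69.5  77.7] F [-3.  -0.1  9.8] w 57.3 g 66.6
j [ 0.18  0.39 -0.38  0.09 -0.65 -2.  ]
rot total (frac) [0.0001 0.0012 0.0004] deg [0.  0.4 0.1]
then travel total (frac) [ 0.0079 -0.      0.0094] | travel in present axes [ 0.008  -0.      0.0093]
TCP lane [ 53.9  -0.  -16. ]
-77 across [-19.5  33.5] h lo/hi [ 9.1 58.6]
-63 across [-18.1  34.7] h lo/hi [ 2.3 58.8]
-49 across [-18.8  34. ] h lo/hi [ 4.6 58.5]
-35 across [-20.3  33.4] h lo/hi [ 7.9 58.8]
-21 across [-17.2  33.2] h lo/hi [ 8.1 58.9]
-7 across [-26.9  36.4] h lo/hi [ 8.8 58.5]
7 across [27.8 38.1] h lo/hi [ 7.1 49.2]
21 across [25.8 34.3] h lo/hi [ 6.9 56. ]
35 across [-5.7 34.4] h lo/hi [ 7.5 59.3]
49 across [-18.2  34.4] h lo/hi [ 7.4 59. ]
63 across [-17.2  36.7] h lo/hi [-6.5 59.2]
77 across [-16.6  38.5] h lo/hi [-10.4   5.5]
along ends [-30.3 136.1]
left face across = kx,kz,c [ 9.0000e-03 -2.0000e-03  3.0137e+01]
front carton [[-144.0, -29.2], [-21.2, 29.4]]
```

View pics/m8.png

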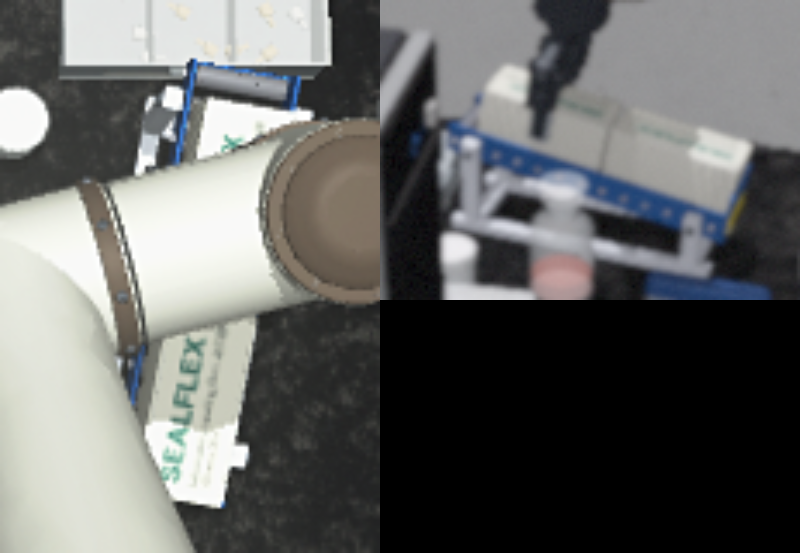

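The picture shows the new carton on the rollers between the rails, its top level with the front one and a few mm of gap between them (side view, about (610,130)). Releasing and withdrawing.

Call:
servo_tool([
  {"travel": [0,0,-0.003],"rot": [0,0,0],"hand": 0.5},
  {"travel": [0,0,0],"rot": [0,0,0],"hand": 0.66},
  {"travel": [0,0,0],"rot": [0,0,0],"hand": 0.7},
  {"travel": [0,0,0],"rot": [0,0,0],"hand": 0.76},
  {"travel": [0,0,0],"rot": [0,0,0],"hand": 0.85},
  {"travel": [0,0,0],"rot": [0,0,0],"hand": 0.95},
  {"travel": [0,0,0],"rot": [0,0,0],"hand": 1},
  {"travel": [0,0,0],"rot": [0,0,0],"hand": 1},
  {"travel": [0,0,0],"rot": [0,0,0],"hand": 1},
])

```text
clock: 21.53
position: [598.7, -69.3, 75.0]
ee_rot: [0.086, 0.993, -0.007, 0.079]
contact_force: [0.3, -0.5, 0.0]
gripper_width: 85.5
grasp_force: 0.0
```

Call:
servo_tool([
  {"travel": [0,0,-0.03],"rot": [0,0,0],"hand": 1},
  {"travel": [0,0,-0.06],"rot": [0,0,0],"hand": 1},
  {"travel": [0,0,-0.1],"rot": [0,0,0],"hand": 1},
  {"travel": [0,0,-0.12],"rot": [0,0,0],"hand": 1},
  {"travel": [0,0,-0.12],"rot": [0,0,0],"hand": 1},
  {"travel": [0,0,-0.12],"rot": [0,0,0],"hand": 1},
  {"travel": [0,-0.1,-0.06],"rot": [0,0,0],"hand": 1},
  {"travel": [0,-0.14,0],"rot": [0,0,0],"hand": 1},
  {"travel": [0,-0.14,0],"rot": [0,0,0],"hand": 1},
  {"travel": [0,-0.14,0],"rot": [0,0,0],"hand": 1},
])

```text
clock: 22.37
position: [552.2, -194.0, 227.3]
ee_rot: [0.085, 0.993, -0.007, 0.08]
contact_force: [0.7, 0.0, -0.3]
gripper_width: 85.2
grasp_force: 0.0
```

Call:
servo_tool([
  {"travel": [0,-0.14,0],"rot": [0,0,0],"hand": 1},
  {"travel": [0,-0.14,0],"rot": [0,0,0],"hand": 1},
  {"travel": [0,-0.14,0],"rot": [0,0,0],"hand": 1},
  {"travel": [0,-0.14,0],"rot": [0,0,0],"hand": 1},
  {"travel": [0,-0.1,0],"rot": [0,0,0],"hand": 1},
  {"travel": [0,0,0],"rot": [0,0,0],"hand": 1},
  {"travel": [0,0,0],"rot": [0,0,0],"hand": 1},
])

```text
clock: 22.95
position: [523.5, -357.0, 225.8]
ee_rot: [0.087, 0.993, -0.007, 0.079]
contact_force: [-0.9, 1.0, 0.6]
gripper_width: 85.5
grasp_force: 0.0
```

```bash
python3 - <<'E'
from plan import *
im,X=cloud("top"); a,Y=cloud("side")
L=Ro.from_euler("ZY",[LY,-9],degrees=True).as_matrix(); S=O+np.array([0,0,85.])
for C in(X,Y):
    Q=(C.reshape(-1,3)-S)@L; k=(abs(Q[:,2]-56)<4)&(abs(Q[:,1])<37)&(abs(Q[:,0])<160); q=Q[k]
    print("lane",cv2.minAreaRect(q[:,:2].astype(np.float32)))
    for x in range(-140,120,20):
        h=abs(q[:,0]-x)<10; print(x,np.median(q[h,2]).round(1),np.percentile(q[h,1],[3,97]).round(0),end="; ")
    print()
P=X.reshape(-1,3); g=(abs(P[:,0]-429)<90)&(abs(P[:,1]-221)<55)&(P[:,2]>55); print("tray",cv2.minAreaRect(P[g][:,:2].astype(np.float32)),np.median(P[g,2]))
g=(abs(P[:,0]-556)<45)&(abs(P[:,1]-57)<40)&(P[:,2]>50); print("bottle",P[g].mean(0).round(1), P[g,2].max())
p0=np.load("top0.npz")["im"]; d=cv2.absdiff(p0,im).max(2); d[320:]=0
cv2.imwrite("pics/m9.png",np.hstack([im[150:330,120:500],cv2.cvtColor(d,cv2.COLOR_GRAY2RGB)[150:330,120:500]])[:,:,::-1])
s=sensors.read_state(); print(s["clock"],s["position"],s["contact_force"].round(1))
E
```

```text
lane ((-17.094985961914062, 0.28163719177246094), (256.2106018066406, 59.8663444519043), 0.031127044931054115)
-140 55.7 [-27.  28.]; -120 55.6 [-28.  29.]; -100 55.6 [-27.  28.]; -80 56.0 [-27.  28.]; -60 55.6 [-28.  28.]; -40 56.1 [-27.  28.]; -20 55.4 [-27.  29.]; 0 55.8 [-28.  29.]; 20 55.5 [-27.  28.]; 40 55.7 [-27.  28.]; 60 55.4 [-28.  28.]; 80 55.5 [-27.  28.]; 100 55.6 [-27.  28.]; 
lane ((-14.325393676757812, 1.9414043426513672), (256.7613525390625, 67.24777221679688), 0.07356193661689758)
-140 55.7 [-23.  31.]; -120 56.2 [-26.  32.]; -100 56.2 [-24.  33.]; -80 56.0 [-24.  31.]; -60 55.7 [-24.  32.]; -40 56.4 [-25.  30.]; -20 55.9 [-24.  32.]; 0 55.8 [-25.  31.]; 20 55.8 [-25.  30.]; 40 56.4 [-24.  32.]; 60 55.7 [-25.  31.]; 80 56.1 [-24.  33.]; 100 56.0 [-29.  32.]; 
tray ((428.80792236328125, 223.55078125), (59.29294967651367, 128.04270935058594), 86.97034454345703) 62.905942485097604
bottle [554.5  57.3 103.6] 127.6393376072506
23.05 [ 524.05329062 -355.27318144  225.9860696 ] [ 0.5 -0.5  0.6]
```

View pics/m9.png

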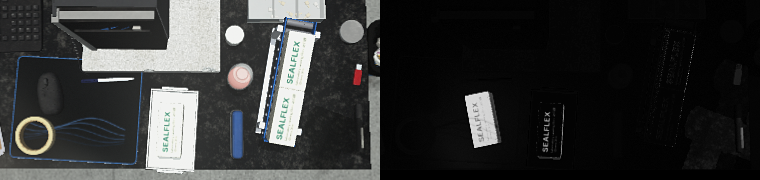

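The lane holds both cartons flat and touching (256.2 mm overall, square to the rails), and the old carton is flat in the tray. The difference picture shows no bystander moved: only the new carton's old spot (480,118) and the tray (548,128) changed. Handing in.

```bash
python3 -c "
from bench import job_done
print(job_done())"
```

```text
the job is handed in; nothing more can be done
None
```

Handed in at 23 s: the oldest carton lies flat in the tray, the next one rolled to the front stop by itself, and the new one lies up against it; the first grasp missed, pressing about 37 N (wrist reading) on the oldest carton's lid, because the fingertips sit about 35 mm short of the reported TCP.

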